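Unstack the fired lids onto their jars

ROBOT

A 6-joint arm with a two-finger parallel gripper is mounted at the origin on the work surface. World frame = base frame: x ahead of the robot, y to its left, z up, the work surface at z = 0. Lengths are in m, angles in rad, forces in N, time in s.
With the tool pointing down it reaches from about 0.325 to 0.925 m from the base axis. Payload 3.1 kg.
Tool frame: the origin (TCP) lies at the very end of the fingers, on their centre line; the grasp point (between the pads) lies 19 mm behind it; z points along the fingers, y is the direction in which the jaws open and shut (so a half turn about z gives the same grasp; the last joint's range is limited). The gripper opens to 85 mm and grips with 20 to 120 N. Pads are 22 mm wide; open, the fingers measure 114 mm over their backs; the gripper's body (76 mm by 85 mm) begins 54 mm behind the grasp point. The pads swing forward as they close: fully open they stand 13 mm farther back than shut.
Start: joints at [1.036, 0.217, 1.613, -0, 1.311, -0.112], TCP at [0.256, 0.57, 0.231] pointing down, gripper open.
Joint ranges: [-2.75, 2.75], [-0.78, 2.1], [0.31, 2.55], [-1.13, 4.27], [0.13, 2.63], [-2.58, 2.58]. Speed limits (rad/s): [2.79, 2.79, 3.14, 3.14, 3.14, 3.14].

INTERFACE

Orientations are given as a unit quaternion [x, y, z, w].
In Python, from workcell import r gives the robot as it stands.
- The arm moves only by the tool drive_tool, never from a script. Its argument "commands" is a list that holds one entry, the list of rows, each a list of 4 numbers: the shift along the tool's x, y, z in m, then the turn about the tool's z in rad. A call has 1 to 8 rows; each row is the pose to reach, as a shift and turn from the pose commanded when the call began, along the tool's axes at that moment; what a row does not reach only later rows make up. A row lasts 1/8 s, in which the tool goes at most 62.5 mm and 10.7 degrees, less where a joint would pass 70% of its speed; a pose out of reach is approached as far as the arm can. A call with a gripper value outside its range is refused whole. "fingers" is the finger opening in m, from 0 to 0.0854, set as the call begins (left out, the last holds). The fingers move at their own pace and stop on an object; the grip force is fixed at half the most. Time passes only in rows, so rows that repeat a pose let the fingers close. It gives the time, the measured TCP pose, the force and the opening at its end, in the units of the state.
- r.get_state(): the state, without advancing time (a new reading comes with each control period).
- r.read_camera(name): name is "side" or "top" or "wrist"; returns a dict with "image" (420x560x3 uint8, red, green, blue), "range_z" (420x560 float32, m along the optical axis (not along the pixel's ray), 0 where there is no reading), "K" (3x3 intrinsics, pixels), "pose" (4x4, takes a point from camera to world coordinates); the wrist camera has in their place "hand_eye" (4x4, takes a point from camera to tool coordinates, whose origin is the TCP and whose axes are the flange's). Camera axes: x right, y up, looking along -z (the intrinsics and any distortion apply to the point x, -y, -z); pixel columns grow to the right and rows downward; lengths in m; the calibration is good to about 2 mm. A picture is of the moment at which its call begins: read the wrist's pose just before it.
- r.sign_off(): hands the job in, once; it reports no verdict.
Trained networks look in the newest picture that a camera, given by its name, has taken for a name from the list of things; names that differ only in an ending like _2 or _b are one class to them, and where a whole thing is asked for, a point or a joint stands for the part that bears it (a point fixed in the world has none). Each returns a list of dicts, best first, with "p" (0 to 1); they miss things now and then, are a little off and sometimes report something else, mostly with a low value. They report only what shows in the picture. A call takes as long as a camera call. They do not tell look-alikes from the thing itself.
- r.regions_of(thing, camera): "pixels" (420x560 bool, what is visible of it) and "extent" ([left, top, right, bottom] in pixels, round what is visible of it).
- r.tip_of(thing, camera): "at" ([column, row] in pixels: a listed point, or the origin of a listed thing).
The state is a dict: "time_s": time; "joints": joint angles; "dq": joint speeds; "tau": joint torques, N m; "position": TCP position; "ee_rot": TCP orientation; "ft_force": force on the tool from outside, world axes, zero at the start; "wrist_torque": the same for the moment, N m; "width": opening from 0.0 (shut) to 1.0 (fully open).
Only numpy, scipy, OpenCV 4.12 (cv2) and the standard library are available. Lean on these libraries where they do the work, as an engineer would, in place of code of your own. Each camera call takes 0.05 s, during which the arm holds its last target. There are 200 camera calls.

TASK

The four clay lids came out of the kiln in one stack: take the stack apart and put each lid on the jar whose outline it matches, lying flat, centred on the rim and turned to line up with the jar. The lids are brittle: set them down gently, never drop one or let one come down on the table, and leave the jars, the mug and the bottle standing where they are.

Things in the scene. Friction and masses are not known exactly. Their poses are not given: they have to be found in the camera images.
- lid_narrow_mid (a point): The small narrow rectangular lid: a flat solid fired-clay slab, 50 x 30 mm, 16 mm thick, straight sides, off-white top with a brown edge; starts at the top of the stack, lying on the larger lid below. Point: its centre, 8 mm above its underside; z up, x along its 50 mm length. Underside flat.
- lid_round_mid (a point): The round lid: a flat solid fired-clay slab, 54 mm diameter, 16 mm thick, straight sides, off-white top with a brown edge; starts second from the top of the stack, lying on the larger lid below. Point: its centre, 8 mm above its underside; z up, x and y horizontal, yaw of no matter. Underside flat.
- lid_square_mid (a point): The square lid: a flat solid fired-clay slab, 62 x 62 mm, 16 mm thick, straight sides, off-white top with a brown edge; starts third from the top of the stack, lying on the larger lid below. Point: its centre, 8 mm above its underside; z up, x and y parallel to its sides. Underside flat.
- lid_oval_mid (a point): The oval (straight sides, half-round ends) lid: a flat solid fired-clay slab, 104 x 66 mm, 16 mm thick, straight sides, off-white top with a brown edge; starts at the bottom of the stack, lying on a round wooden board 130 mm across and 12 mm thick, fixed to the table. Point: its centre, 8 mm above its underside; z up, x along its 104 mm length. Underside flat.
- jar_narrow_rim (a point): The small narrow rectangular open jar of brown fired clay, paler floor inside: outline 50 x 30 mm outside, the same as its lid, 40 mm tall, wall 5 mm; loose, standing on the table. Point: centre of its mouth, level with the rim top; z up, x along its 50 mm length. Its lid lies flat on the rim.
- jar_round_rim (a point): The round open jar of brown fired clay, paler floor inside: outline 54 mm diameter outside, the same as its lid, 56 mm tall, wall 5 mm; loose, standing on the table. Point: centre of its mouth, level with the rim top; z up, x and y horizontal, yaw of no matter. Its lid lies flat on the rim.
- jar_square_rim (a point): The square open jar of brown fired clay, paler floor inside: outline 62 x 62 mm outside, the same as its lid, 46 mm tall, wall 5 mm; loose, standing on the table. Point: centre of its mouth, level with the rim top; z up, x and y parallel to its sides. Its lid lies flat on the rim.
- jar_oval_rim (a point): The oval (straight sides, half-round ends) open jar of brown fired clay, paler floor inside: outline 104 x 66 mm outside, the same as its lid, 50 mm tall, wall 5 mm; loose, standing on the table. Point: centre of its mouth, level with the rim top; z up, x along its 104 mm length. Its lid lies flat on the rim.
- mug_mid (a point): Bystander: blue mug, 76 mm across, 85 mm tall, loose. Point: centre, half-way up.
- flask_mid (a point): Bystander: glass bottle with white cap, 56 mm across, 115 mm tall, loose. Point: centre, half-way up.
Things that resemble listed ones, but are neither listed nor needed, are in the scene too. What is shaped like the part that bears jar_round_rim but orange or red is not meant.

How it is judged:
By the outcome, as a careful person would: the job done as asked, in the order asked, and still so for the second after the job is handed in, with the robot touching nothing.
It also fails if it takes over 99 s, if anything falls off the work surface, if the arm or the gripper's body presses on something with over 40 N, if the wrist force passes 120 N, or if a joint passes its speed limit or range.

## Working session

There is one attempt and no reset: what is moved stays moved. The work goes in short steps, Python scripts to look and compute and a tool call to move; the robot and the scene stay as the last step left them, time stands still between calls to the robot, and variables do not carry over. Pictures are saved under pics/ and viewed, about 12 in all and at most 16, crops included, and the job is handed in when it is done.

Besides the shell and the picture viewer there is one more tool, called after ">>>" as name(argument=value, ...) on one line, values as JSON. drive_tool: Moves the arm, as the interface text tells. Its arguments: {"type":"object","properties":{"commands":{"type":"array","items":{"type":"array","items":{"type":"array","items":{"type":"number"}}}},"fingers":{"type":"number"}},"required":["commands"]}

```bash
ls; mkdir -p pics; python3 - <<'E'
from workcell import r
import cv2,numpy as np
s=r.get_state();print({k:np.round(v,3).tolist() for k,v in s.items()})
for n in("top","side"):
    c=r.read_camera(n);cv2.imwrite(f"pics/{n}0.png",c["image"][...,::-1]);print(n,np.round(c["K"],1).tolist(),np.round(c["pose"],3).tolist())
E
```

```text
pics
{'time_s': 0.0, 'joints': [1.036, 0.218, 1.615, -0.0, 1.311, -0.112], 'dq': [-0.001, -0.001, -0.0, -0.0, -0.0, -0.0], 'tau': [-0.001, -39.686, -30.385, -0.0, 0.01, -0.0], 'position': [0.256, 0.569, 0.23], 'ee_rot': [0.21, 0.978, -0.001, -0.0], 'ft_force': [-0.069, -0.053, -0.681], 'wrist_torque': [-0.036, 0.013, 0.032], 'width': 0.999}
top [[433.8, 0.0, 274.1], [0.0, 433.8, 200.8], [0.0, 0.0, 1.0]] [[0.016, 0.997, -0.075, 0.413], [-1.0, 0.016, -0.01, -0.061], [-0.009, 0.075, 0.997, 1.367], [0.0, 0.0, 0.0, 1.0]]
side [[480.3, 0.0, 278.8], [0.0, 480.3, 211.3], [0.0, 0.0, 1.0]] [[-0.889, 0.366, -0.276, 0.16], [-0.458, -0.694, 0.555, 0.685], [0.012, 0.62, 0.785, 1.097], [0.0, 0.0, 0.0, 1.0]]
```

View pics/top0.png

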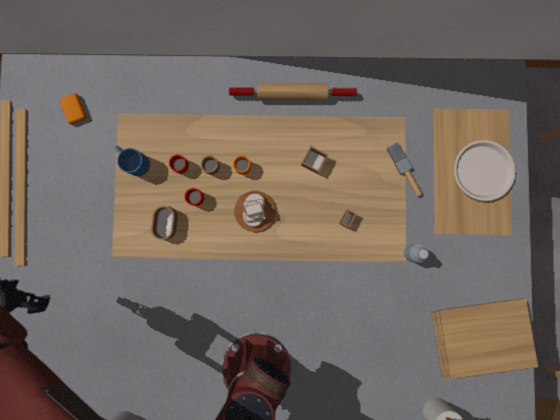

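View pics/side0.png

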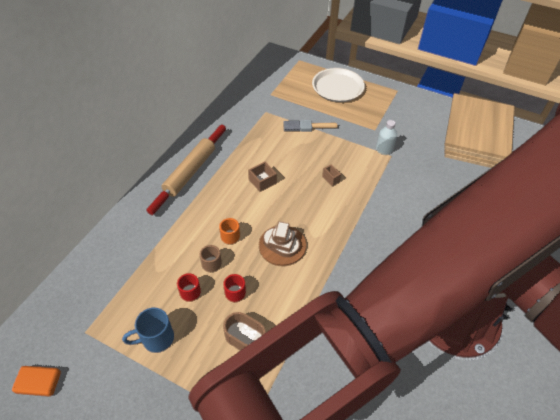

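The top view shows the stack at (255,210) and the oval jar at (165,223). The square jar is at (315,160), the narrow jar at (348,219), the mug at (133,160) and the bottle at (417,254).

Candidates for the round jar:
- brown at (210,165)
- red at (179,163)
- red at (195,197)
- orange at (242,165)

By the description, the brown one at (210,165) is the right jar. Next I'll get coarse positions for everything.

```bash
cat > h.py <<'E'
from workcell import r
import cv2,numpy as np
from scipy.spatial.transform import Rotation as R
def pose():
    s=r.get_state();T=np.eye(4);T[:3,:3]=R.from_quat(s["ee_rot"]).as_matrix();T[:3,3]=s["position"];return T
def cam(n):
    T=pose() if n=="wrist" else None
    c=r.read_camera(n);M=c["pose"] if n!="wrist" else T@c["hand_eye"]
    K=c["K"];z=c["range_z"];v,u=np.mgrid[:420,:560]
    P=np.stack([(u-K[0,2])/K[0,0]*z,-(v-K[1,2])/K[1,1]*z,-z],-1)
    W=P@M[:3,:3].T+M[:3,3];W[z<=0]=np.nan
    return c,W,M
def project(c,M,p):
    q=(np.asarray(p)-M[:3,3])@M[:3,:3];K=c["K"]
    return K[0,0]*q[0]/-q[2]+K[0,2],K[1,1]*q[1]/q[2]+K[1,2]
E
python3 - <<'E'
from h import *
c,W,M=cam("top")
print("table z",np.nanmedian(W[270:290,60:200,2]),np.nanmedian(W[120:140,270:290,2]))
for n in "lid_narrow_mid lid_round_mid lid_square_mid lid_oval_mid jar_narrow_rim jar_round_rim jar_square_rim jar_oval_rim mug_mid flask_mid".split():
    for d in r.regions_of(n,"top")[:4]:
        m=d["pixels"];w=W[m];zt=np.nanpercentile(w[:,2],90);k=w[:,2]>zt-.012
        print(n,round(d["p"],2),d["extent"],"top z",zt.round(3),"mid",((np.nanmin(w[k],0)+np.nanmax(w[k],0))/2).round(3))
    print("  tip",[(np.round(t["at"],1).tolist(),round(t["p"],2)) for t in r.tip_of(n,"top")[:3]])
b=c["image"][100:260,110:430,::-1];cv2.imwrite("pics/top1.png",cv2.resize(b,None,fx=2.5,fy=2.5,interpolation=2))
E
```

```text
table z 0.0006027875507583769 0.0016293304218404359
lid_narrow_mid 0.63 [243.7, 205.4, 265.7, 212.7] top z 0.08 mid [0.484 0.013 0.078]
  tip [([250.5, 209.4], 0.51), ([416.5, 252.6], 0.44)]
lid_round_mid 0.54 [249.1, 209.9, 261.5, 219.9] top z 0.064 mid [0.467 0.007 0.061]
  tip [([252.4, 205.6], 0.39)]
lid_square_mid 0.43 [242.0, 199.4, 265.4, 219.9] top z 0.05 mid [0.484 0.013 0.06 ]
  tip [([253.3, 213.8], 0.54)]
lid_oval_mid 0.75 [246.9, 195.3, 264.6, 225.4] top z 0.033 mid [0.485 0.014 0.029]
  tip [([252.2, 207.1], 0.57), ([253.0, 209.5], 0.48)]
jar_narrow_rim 0.53 [338.7, 211.1, 355.7, 225.9] top z 0.042 mid [ 0.462 -0.276  0.04 ]
  tip [([345.1, 219.8], 0.7), ([133.9, 162.4], 0.38)]
jar_round_rim 0.63 [184.4, 187.5, 202.1, 205.0] top z 0.057 mid [0.522 0.198 0.054]
jar_round_rim 0.62 [200.9, 156.5, 219.1, 172.8] top z 0.058 mid [0.622 0.152 0.056]
jar_round_rim 0.62 [174.9, 155.3, 188.1, 172.6] top z 0.057 mid [0.624 0.248 0.054]
jar_round_rim 0.51 [233.7, 154.6, 251.2, 173.3] top z 0.057 mid [0.622 0.052 0.055]
  tip [([179.7, 163.2], 0.85), ([240.4, 165.5], 0.79), ([206.8, 163.5], 0.78)]
jar_square_rim 0.69 [302.2, 146.5, 329.9, 176.8] top z 0.047 mid [ 0.642 -0.171  0.046]
  tip [([312.8, 156.3], 0.7), ([160.8, 223.1], 0.22)]
jar_oval_rim 0.62 [151.8, 207.0, 180.9, 240.0] top z 0.051 mid [0.442 0.29  0.048]
  tip [([160.9, 222.8], 0.92)]
mug_mid 0.62 [115.0, 148.4, 151.7, 176.0] top z 0.084 mid [0.628 0.389 0.082]
  tip [([134.3, 161.2], 0.79)]
flask_mid 0.66 [402.9, 240.7, 430.4, 261.4] top z 0.115 mid [ 0.363 -0.479  0.112]
  tip [([417.2, 253.1], 0.75), ([254.7, 207.8], 0.62)]
```

View pics/top1.png

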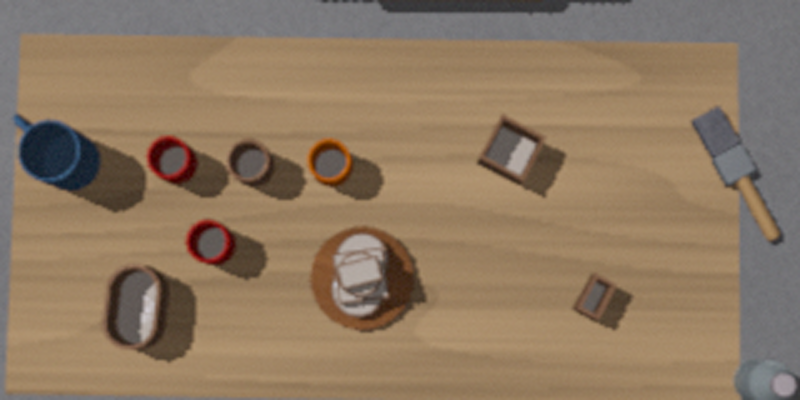

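The depth map confirms the sizes and heights of all the jars. The brown round jar is at (0.622, 0.152) with its rim at 0.057. The crop shows brown at crop pixel (250,162), between the red jar (172,160) and the orange jar (330,162). Next I'll plan a wrist look at the stack.

```bash
cat >> h.py <<'E'
def go(x,y,z,psi=None,T=None):
    """tool-frame shift + turn from measured pose; psi = world angle (deg) of the jaw axis (mod 180)"""
    s=r.get_state();T=pose();cur=np.arctan2(T[1,1],T[0,1]);d=T[:3,:3].T@(np.array([x,y,z])-T[:3,3]);j1=np.arctan2(y,x)
    print("shift",d.round(4),"rows>=",round(np.linalg.norm(d)/.0625,1),"cur psi",np.degrees(cur).round(2),"tool z",T[:3,2].round(4))
    if psi is not None:
        for k in(-1,0,1):
            t=np.radians(psi)+k*np.pi;j6=(j1-t+np.pi)%(2*np.pi)-np.pi
            w=(cur-t+np.pi)%(2*np.pi)-np.pi
            print("  turn",w.round(4),"rows>=",abs(np.degrees(w)/10.7).round(1),"j6",j6.round(2))
E
python3 - <<'E'
from h import *
c,W,M=cam("wrist");print(c["K"].round(1).tolist(),c["hand_eye"].round(3).tolist())
go(.484,.013,.32)
E
```

```text
[[299.6, 0.0, 279.7], [0.0, 299.6, 208.0], [0.0, 0.0, 1.0]] [[-0.0, 0.96, 0.279, 0.07], [1.0, -0.0, 0.001, -0.0], [0.001, 0.279, -0.96, -0.142], [0.0, 0.0, 0.0, 1.0]]
shift [-0.4361 -0.4146 -0.0887] rows>= 9.7 cur psi 65.78 tool z [-0. -0. -1.]
```

>>> drive_tool(commands=[[[-0.32,-0.3,0.0,0],[-0.32,-0.3,0.0,0],[-0.32,-0.3,0.0,0],[-0.32,-0.3,0.0,0],[-0.32,-0.3,0.0,0],[-0.32,-0.3,0.0,0],[-0.32,-0.3,0.0,0],[-0.32,-0.3,0.0,0]]])

```text
time_s: 2.2
position: [0.4267, 0.1615, 0.2317]
ee_rot: [0.213, 0.977, -0.0, 0.001]
ft_force: [-0.4, 1.0, -0.3]
width: 1.003
```

>>> drive_tool(commands=[[[-0.11,-0.11,0.0,0],[-0.11,-0.11,0.0,0],[-0.11,-0.11,0.0,0],[-0.11,-0.11,0.0,0],[-0.11,-0.11,0.0,0]]])

```text
time_s: 2.82
position: [0.4799, 0.021, 0.2311]
ee_rot: [0.209, 0.978, 0.0, -0.0]
ft_force: [-0.1, 0.1, -0.2]
width: 0.999
```

```bash
cat >> h.py <<'E'
def layer(W,zt,near,rad=.07,tol=.005):
    """points in height band around zt near xy -> minAreaRect (centre, sizes, angle of long side deg) after removing strays"""
    k=(abs(W[...,2]-zt)<tol)&(np.hypot(W[...,0]-near[0],W[...,1]-near[1])<rad)
    n,l,st,_=cv2.connectedComponentsWithStats(k.astype(np.uint8),connectivity=8)
    if n<2: return None,k
    k=l==1+np.argmax(st[1:,4]); p=W[k]
    (cx,cy),(a,b),t=cv2.minAreaRect((p[:,:2]*1000).astype(np.float32))
    if b>a:a,b,t=b,a,t+90
    return dict(c=(round(cx/1000,4),round(cy/1000,4)),size=(round(a,1),round(b,1)),ang=round((t+90)%180-90,1),z=np.median(p[:,2]).round(4),n=int(k.sum()),mean=p[:,:2].mean(0).round(4)),k
E
python3 - <<'E'
from h import *
c,W,M=cam("wrist");np.savez("w1.npz",W=W,im=c["image"],M=M)
cv2.imwrite("pics/w1.png",c["image"][...,::-1])
for z in(.076,.06,.044,.028,.012): print(z,layer(W,z,(.484,.013))[0])
E
```

```text
0.076 {'c': (0.4846, 0.0132), 'size': (50.3, 30.3), 'ang': -75.1, 'z': np.float64(0.0755), 'n': 1413, 'mean': array([0.4841, 0.0136])}
0.06 {'c': (0.4712, 0.0184), 'size': (56.0, 27.5), 'ang': 73.0, 'z': np.float64(0.0596), 'n': 472, 'mean': array([0.4668, 0.0137])}
0.044 {'c': (0.4829, 0.0133), 'size': (62.6, 62.2), 'ang': 8.4, 'z': np.float64(0.0435), 'n': 881, 'mean': array([0.4686, 0.019 ])}
0.028 {'c': (0.4576, 0.0269), 'size': (72.9, 41.1), 'ang': 57.8, 'z': np.float64(0.0276), 'n': 811, 'mean': array([0.4497, 0.0224])}
0.012 {'c': (0.4815, 0.0138), 'size': (128.6, 127.9), 'ang': 65.7, 'z': np.float64(0.0112), 'n': 4099, 'mean': array([0.4721, 0.0167])}
```

View pics/w1.png

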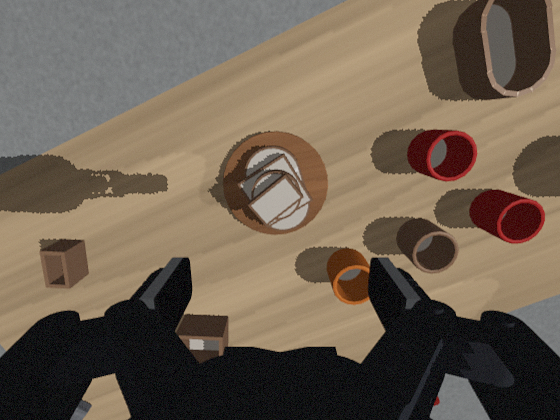

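The wrist view shows the stack near (275,185) with the narrow lid on top, all layers cleanly measured. The round jar is at (430,245), the narrow jar at (64,262), the square jar at (203,340), partly hidden, and the oval jar at (515,45). Next I'll measure the jar rims and the fingertip offset.

```bash
python3 - <<'E'
from h import *
d=np.load("w1.npz");W=d["W"]
for n,z,p,rd in(("narrow",.04,(.462,-.276),.05),("round",.056,(.622,.152),.045),("square",.046,(.642,-.171),.06),("oval",.05,(.442,.29),.08)):
    print(n,layer(W,z,p,rd)[0])
T=pose();Q=(W-T[:3,3])@T[:3,:3]
k=(abs(Q[...,0])<.03)&(abs(Q[...,1])<.08)&(Q[...,2]>-.06)&(Q[...,2]<.03)
for sg in(-1,1):
    q=Q[k&(np.sign(Q[...,1])==sg)];print(len(q),np.percentile(q[:,2],[90,98,100]).round(4),q[q[:,2]>np.percentile(q[:,2],95)][:,:2].mean(0).round(3))
go(.4846,.0132,.10,14.9)
E
```

```text
narrow {'c': (0.4614, -0.2754), 'size': (51.0, 32.3), 'ang': -27.7, 'z': np.float64(0.0391), 'n': 671, 'mean': array([ 0.4612, -0.2743])}
round {'c': (0.6208, 0.1532), 'size': (53.2, 53.1), 'ang': -85.3, 'z': np.float64(0.0547), 'n': 660, 'mean': array([0.6202, 0.1537])}
square {'c': (0.6282, -0.161), 'size': (59.7, 30.0), 'ang': 60.9, 'z': np.float64(0.0451), 'n': 307, 'mean': array([ 0.6231, -0.1516])}
oval {'c': (0.4451, 0.2912), 'size': (94.9, 69.0), 'ang': -5.9, 'z': np.float64(0.0487), 'n': 1755, 'mean': array([0.45 , 0.289])}
3341 [-0.0215 -0.0154 -0.0122] [ 0.001 -0.044]
3386 [-0.0212 -0.0151 -0.0113] [0.001 0.043]
shift [-0.0077 -0.0054  0.1311] rows>= 2.1 cur psi 65.88 tool z [-6.e-04  8.e-04 -1.e+00]
  turn -2.2519 rows>= 12.1 j6 2.91
  turn 0.8897 rows>= 4.8 j6 -0.23
  turn -2.2519 rows>= 12.1 j6 2.91
```

>>> drive_tool(commands=[[[-0.0077,-0.0054,0.03,0.19],[-0.0077,-0.0054,0.06,0.37],[-0.0077,-0.0054,0.09,0.55],[-0.0077,-0.0054,0.12,0.73],[-0.0077,-0.0054,0.1311,0.89],[-0.0077,-0.0054,0.1311,0.89],[-0.0077,-0.0054,0.1311,0.89]]], fingers=0.045)

```text
time_s: 3.75
position: [0.4857, 0.0124, 0.101]
ee_rot: [0.609, 0.793, 0.0, 0.001]
ft_force: [0.5, -0.5, -0.7]
width: 0.527
```

```bash
python3 - <<'E'
from h import *
c,W,M=cam("wrist");print(layer(W,.076,(.484,.013))[0]);cv2.imwrite("pics/w2.png",c["image"][...,::-1])
T=pose();Q=(W-T[:3,3])@T[:3,:3]
k=(abs(Q[...,0])<.03)&(abs(Q[...,1])<.08)&(Q[...,2]>-.06)&(Q[...,2]<.01)
for sg in(-1,1):
    q=Q[k&(np.sign(Q[...,1])==sg)];print(len(q),np.percentile(q[:,2],[90,98,100]).round(4),q[q[:,2]>np.percentile(q[:,2],95)][:,:2].mean(0).round(3))
go(.4846,.0132,.0633,14.9);print(r.get_state()["width"])
E
```

```text
{'c': (0.485, 0.0137), 'size': (50.5, 30.1), 'ang': -75.1, 'z': np.float64(0.0756), 'n': 3934, 'mean': array([0.4846, 0.0152])}
6189 [-0.0212 -0.0084 -0.0016] [ 0.005 -0.025]
6223 [-0.0211 -0.0083 -0.001 ] [0.005 0.025]
shift [ 0.0014 -0.0011  0.0379] rows>= 0.6 cur psi 14.95 tool z [ 1.9e-03 -1.0e-04 -1.0e+00]
  turn -3.1408 rows>= 16.8 j6 2.91
  turn 0.0008 rows>= 0.0 j6 -0.23
  turn -3.1408 rows>= 16.8 j6 2.91
0.5284220147493727
```

View pics/w2.png

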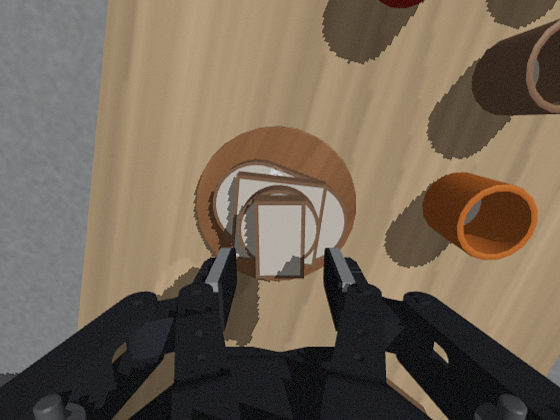

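The view shows the jaws straddling the narrow lid at (280,240), square to it. Descending and gripping.

>>> drive_tool(commands=[[[0.001,-0.001,0.02,0],[0.001,-0.001,0.033,0],[0.001,-0.001,0.0375,0],[0.001,-0.001,0.0375,0]]])

```text
time_s: 4.3
position: [0.4839, 0.0123, 0.0626]
ee_rot: [0.61, 0.792, -0.0, -0.0]
ft_force: [-0.3, -0.1, 1.3]
width: 0.528
```

>>> drive_tool(commands=[[[0,0,0,0],[0,0,0,0],[0,0,0,0],[0,0,0,0],[0,0,0,0]]], fingers=0.02)

```text
time_s: 4.92
position: [0.4849, 0.0121, 0.0636]
ee_rot: [0.61, 0.792, 0.0, 0.001]
ft_force: [-0.5, 0.5, 6.7]
width: 0.331
```

```bash
python3 - <<'E'
from h import *
print(pose().round(4).tolist(),r.get_state()["width"])
E
```

```text
[[-0.2552, 0.9669, 0.0019, 0.4849], [0.9669, 0.2552, -0.0003, 0.0121], [-0.0008, 0.0018, -1.0, 0.0636], [0.0, 0.0, 0.0, 1.0]] 0.33103858883131226
```

>>> drive_tool(commands=[[[0,0,-0.02,0],[0,0,-0.06,0],[-0.03,-0.01,-0.1,-0.1],[-0.09,-0.03,-0.1,-0.28],[-0.148,-0.05,-0.1,-0.46],[-0.205,-0.07,-0.1,-0.64],[-0.26,-0.09,-0.1,-0.81],[-0.272,-0.096,-0.1,-0.827]]])

```text
time_s: 5.92
position: [0.4594, -0.2775, 0.1619]
ee_rot: [0.24, 0.971, 0.0, -0.001]
ft_force: [0.5, 1.1, -0.4]
width: 0.333
```

>>> drive_tool(commands=[[[0,0,0,0],[0,0,0,0]]])

```text
time_s: 6.18
position: [0.4599, -0.2742, 0.1617]
ee_rot: [0.241, 0.971, 0.001, -0.001]
ft_force: [-0.3, -0.1, -0.7]
width: 0.333
```

```bash
cat >> h.py <<'E'
def hover(jar,z,near,rad,name,lidh=.016,under=None):
    """jar rim fit + held-lid fit (top face) in tool frame"""
    c,W,M=cam("wrist");T=pose();cv2.imwrite(f"pics/{name}.png",c["image"][...,::-1])
    j,_=layer(W,z,near,rad);print(jar,j)
    Q=(W-T[:3,3])@T[:3,:3]
    for b in np.arange(-.022,-.004,.002):
        k=(abs(Q[...,2]-b)<.0015)&(np.hypot(Q[...,0],Q[...,1])<.06)
        if k.sum()>200:
            p=Q[k];print(" b",round(b,3),k.sum(),end=";")
    print();print("TCP",T[:3,3].round(4),"w",r.get_state()["width"])
    return c,W,M,T,Q,j
E
python3 - <<'E'
from h import *
c,W,M,T,Q,j=hover("narrow",.04,(.4614,-.2754),.05,"n1")
np.savez("n1.npz",W=W,Q=Q,im=c["image"])
E
```

```text
narrow {'c': (0.4533, -0.2711), 'size': (31.5, 29.9), 'ang': -27.0, 'z': np.float64(0.0393), 'n': 528, 'mean': array([ 0.4501, -0.269 ])}
 b -0.022 236; b -0.02 241; b -0.018 211; b -0.016 216; b -0.014 886; b -0.012 5803; b -0.01 1935; b -0.008 236;
TCP [ 0.4601 -0.2738  0.1619] w 0.3355921622060387
```

View pics/n1.png

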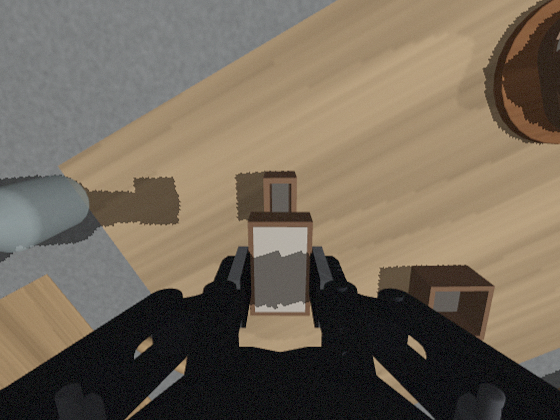

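The narrow lid is held square at (280,265) and hides half of its jar at (280,190). I'll back off 45 mm along the tool's x so the whole rim shows.

>>> drive_tool(commands=[[[0.045,0,0,0],[0.045,0,0,0],[0.045,0,0,0]]])

```text
time_s: 6.6
position: [0.4213, -0.2535, 0.163]
ee_rot: [0.24, 0.971, -0.0, 0.001]
ft_force: [0.9, 0.2, 0.2]
width: 0.328
```

```bash
cat >> h.py <<'E'
def held(Q,b,tol=.003,rad=.06,lim=None):
    "fit of held lid's top face in tool frame: xy, jaw-relative"
    k=(abs(Q[...,2]-b)<tol)&(np.hypot(Q[...,0],Q[...,1])<rad)
    if lim: k&=abs(Q[...,1])<lim
    n,l,st,_=cv2.connectedComponentsWithStats(k.astype(np.uint8));k=l==1+np.argmax(st[1:,4]);p=Q[k]
    (cx,cy),(a,b2),t=cv2.minAreaRect((p[:,:2]*1000).astype(np.float32))
    if b2>a:a,b2,t=b2,a,t+90
    print("held c",round(cx,1),round(cy,1),"size",round(a,1),round(b2,1),"ang",round((t+90)%180-90,1),"xrange",np.percentile(p[:,0],[.2,99.8]).round(4),"z",np.median(p[:,2]).round(4))
    print("  tilt fit",np.linalg.lstsq(np.c_[p[:,:2],np.ones(len(p))],p[:,2],rcond=None)[0].round(4))
E
python3 - <<'E'
from h import *
c,W,M,T,Q,j=hover("narrow",.04,(.4614,-.2754),.05,"n2")
held(Q,-.0118,lim=.0145)
go(*j["c"],.10,j["ang"]+90)
E
```

```text
narrow None
 b -0.022 230; b -0.02 223; b -0.018 220; b -0.016 203; b -0.014 605; b -0.012 5726; b -0.01 2520; b -0.008 226; b -0.006 220;
TCP [ 0.4217 -0.254   0.1633] w 0.33363057664687057
held c 2.1 -0.0 size 51.0 29.0 ang 0.0 xrange [-0.0226  0.0275] z -0.0116
  tilt fit [ 0.0029  0.0002 -0.0117]Traceback (most recent call last):
  File "<stdin>", line 4, in <module>
TypeError: 'NoneType' object is not subscriptable
```

>>> drive_tool(commands=[[[-0.05,0,0,0],[-0.095,0,0,0],[-0.095,0,0,0],[-0.095,0,0,0]]])

```text
time_s: 7.15
position: [0.5049, -0.2983, 0.1625]
ee_rot: [0.24, 0.971, 0.0, -0.0]
ft_force: [-0.4, -0.5, -0.3]
width: 0.331
```

```bash
python3 - <<'E'
from h import *
c,W,M,T,Q,j=hover("narrow",.04,(.4614,-.2754),.05,"n3")
held(Q,-.0118,lim=.0145)
go(*j["c"],.10,j["ang"]+90)
E
```

```text
narrow {'c': (0.4617, -0.2756), 'size': (49.9, 29.7), 'ang': -26.8, 'z': np.float64(0.0393), 'n': 968, 'mean': array([ 0.4614, -0.2751])}
 b -0.022 223; b -0.02 251; b -0.018 210; b -0.016 221; b -0.014 1247; b -0.012 5823; b -0.01 1372; b -0.008 228;
TCP [ 0.5044 -0.298   0.1624] w 0.3325530484788049
held c 1.0 -0.0 size 50.8 29.0 ang 0.0 xrange [-0.0239  0.0262] z -0.012
  tilt fit [ 0.0035  0.0008 -0.012 ]
shift [ 0.0482 -0.0001  0.0625] rows>= 1.3 cur psi 62.19 tool z [-9.e-04  6.e-04 -1.e+00]
  turn 3.124 rows>= 16.7 j6 1.5
  turn -0.0176 rows>= 0.1 j6 -1.64
  turn 3.124 rows>= 16.7 j6 1.5
```

>>> drive_tool(commands=[[[0.03,0,0.03,-0.013],[0.047,0,0.07,-0.013],[0.047,0,0.1,-0.013],[0.047,0,0.106,-0.013],[0.047,0,0.106,-0.013],[0.047,0,0.106,-0.013]]])

```text
time_s: 7.95
position: [0.4645, -0.2777, 0.0586]
ee_rot: [0.234, 0.972, -0.001, 0.002]
ft_force: [-0.2, -0.7, -1.1]
width: 0.331
```

```bash
python3 - <<'E'
from h import *
c,W,M=cam("wrist");T=pose();Q=(W-T[:3,3])@T[:3,:3];held(Q,-.0118,lim=.0145)
print(T[:3,3].round(4));go(.4617,-.2756,.044,62.9)
cv2.imwrite("pics/n4.png",c["image"][...,::-1])
E
```

```text
held c 1.7 -0.0 size 50.5 29.0 ang -0.0 xrange [-0.0232  0.0268] z -0.012
  tilt fit [ 0.0036  0.0026 -0.012 ]
[ 0.4645 -0.2777  0.0586]
shift [0.0035 0.0006 0.0146] rows>= 0.2 cur psi 62.91 tool z [ 0.0028 -0.0022 -1.    ]
  turn -3.1414 rows>= 16.8 j6 1.51
  turn 0.0002 rows>= 0.0 j6 -1.64
  turn -3.1414 rows>= 16.8 j6 1.51
```

View pics/n4.png

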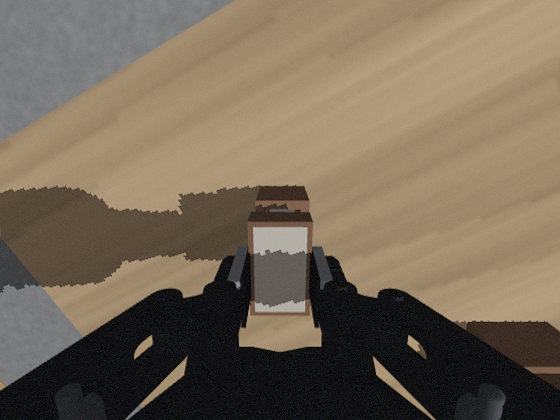

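```bash
cat >> h.py <<'E'
def avgpose(n=5):
    P=[];Y=[]
    for i in range(n):
        T=pose();P.append(T[:3,3]);Y.append(np.degrees(np.arctan2(T[1,1],T[0,1])))
        r.read_camera("top")
    print("avg TCP",np.mean(P,0).round(4),"sd",np.std(P,0).round(4),"psi",np.mean(Y).round(2));return np.mean(P,0),np.mean(Y)
def tgo(p,psi,x,y,z,tx=0,ty=0,tpsi=None):
    "shift (tool axes) from avg pose so that tool point (tx,ty) lands on x,y"
    a=np.radians(psi if tpsi is None else tpsi);ex=np.array([-np.sin(a),np.cos(a)]);ey=np.array([np.cos(a),np.sin(a)])
    t=np.array([x,y])-tx*ex-ty*ey-p[:2];a=np.radians(psi);ex=np.array([-np.sin(a),np.cos(a)]);ey=np.array([np.cos(a),np.sin(a)])
    print("shift",(ex@t).round(4),(ey@t).round(4),(p[2]-z).round(4),"turn",None if tpsi is None else np.radians(psi-tpsi).round(4),"rows",(np.linalg.norm(t)/.0625).round(1))
E
python3 - <<'E'
from h import *
p,y=avgpose();tgo(p,y,.4617,-.2756,.0442,.0015,0,62.8)
E
```

```text
avg TCP [ 0.4641 -0.2774  0.0581] sd [0.0003 0.0002 0.0004] psi 62.91
shift 0.0015 0.0005 0.0139 turn 0.002 rows 0.0
```

Lower gently.

>>> drive_tool(commands=[[[0.0015,0.0005,0.006,0.002],[0.0015,0.0005,0.01,0.002],[0.0015,0.0005,0.012,0.002],[0.0015,0.0005,0.013,0.002],[0.0015,0.0005,0.0138,0.002],[0.0015,0.0005,0.0138,0.002]]])

```text
time_s: 9.0
position: [0.4618, -0.2752, 0.0436]
ee_rot: [0.235, 0.972, 0.0, -0.001]
ft_force: [-3.9, 2.3, 5.4]
width: 0.328
```

```bash
python3 - <<'E'
from h import *
p,y=avgpose(4);print(r.get_state()["ft_force"])
c,W,M=cam("wrist")
k=(np.hypot(W[...,0]-.4617,W[...,1]+.2756)<.03)&(W[...,2]<.07)&(W[...,2]>.05);print("top z",np.nanmedian(W[k][:,2]))
print(layer(W,.056,(.4617,-.2756),.04)[0])
E
```

```text
avg TCP [ 0.4618 -0.2752  0.0436] sd [0. 0. 0.] psi 62.8
[-3.1452878   2.46667604  5.6696489 ]
top z 0.05572346396975697
{'c': (0.4601, -0.2749), 'size': (55.6, 51.1), 'ang': 62.2, 'z': np.float64(0.0556), 'n': 6419, 'mean': array([ 0.4579, -0.2737])}
```

```bash
python3 - <<'E'
from h import *
c,W,M=cam("wrist");T=pose();Q=(W-T[:3,3])@T[:3,:3];held(Q,-.0118,lim=.0145)
k=(abs(Q[...,1])<.012)&(Q[...,0]<.1)&(Q[...,0]>.015)
# profile along tool x at centre: median x per z band (far end wall of lid / jar)
for z in np.arange(0,.06,.004):
    m=k&(abs(W[...,2]-z)<.002); 
    if m.sum()>5: print(round(z,3),m.sum(),np.percentile(Q[m][:,0],[2,50,98]).round(4))
E
```

```text
held c 1.7 -0.0 size 50.6 29.0 ang 0.0 xrange [-0.0232  0.0268] z -0.012
  tilt fit [ 0.0047  0.0004 -0.012 ]
0.0 5144 [0.0261 0.0654 0.0988]
0.004 73 [0.0245 0.0248 0.0934]
0.008 66 [0.0245 0.0249 0.0251]
0.012 74 [0.0245 0.0249 0.0251]
0.016 74 [0.0245 0.0247 0.0251]
0.02 74 [0.0245 0.0248 0.0251]
0.024 86 [0.0243 0.0248 0.0252]
0.028 91 [0.0244 0.0248 0.0251]
0.032 64 [0.0244 0.0248 0.0251]
0.04 86 [0.0262 0.0265 0.0268]
0.044 116 [0.0262 0.0265 0.0269]
0.048 131 [0.0261 0.0265 0.027 ]
0.052 136 [0.0261 0.0265 0.0269]
0.056 1273 [0.0153 0.0211 0.0266]
```

The jar's end wall is at tool x 0.0248 and the lid's end at 0.0265, so the lid is 1.7 mm off along its length. I'll lift it slightly, shift it and lower it again.

>>> drive_tool(commands=[[[0,0,-0.004,0],[0,0,-0.004,0],[-0.0017,-0.0003,-0.004,0],[-0.0017,-0.0003,-0.004,0],[-0.0017,-0.0003,-0.002,0],[-0.0017,-0.0003,-0.001,0],[-0.0017,-0.0003,-0.0005,0],[-0.0017,-0.0003,-0.0003,0]]])

```text
time_s: 10.3
position: [0.4633, -0.2764, 0.0436]
ee_rot: [0.235, 0.972, 0.0, -0.0]
ft_force: [-2.1, 2.9, 6.8]
width: 0.333
```

```bash
cat >> h.py <<'E'
def ends(W,Q,zl,zj,lim=.012,x0=.01,x1=.09):
    "far faces along tool x of lid (height zl) and jar (height band zj)"
    k=(abs(Q[...,1])<lim)&(Q[...,0]<x1)&(Q[...,0]>x0)
    a=Q[k&(abs(W[...,2]-zl)<.003)][:,0];b=Q[k&(W[...,2]>zj[0])&(W[...,2]<zj[1])][:,0]
    print("lid far",np.median(a).round(4),np.percentile(a,99).round(4),"jar far",np.median(b).round(4),len(a),len(b))
E
python3 - <<'E'
from h import *
c,W,M=cam("wrist");T=pose();Q=(W-T[:3,3])@T[:3,:3];held(Q,-.0118,lim=.0145)
ends(W,Q,.047,(.008,.03));s=r.get_state();print(T[:3,3],s["ft_force"])
E
```

```text
held c 1.7 -0.0 size 50.8 29.0 ang -0.0 xrange [-0.0233  0.0268] z -0.012
  tilt fit [ 0.0038  0.003  -0.012 ]
lid far 0.0265 0.0269 jar far 0.0267 183 415
[ 0.46330271 -0.27641149  0.04359738] [-2.762563    1.15974751  3.80004063]
```

Aligned within 0.2 mm. Releasing and rising.

>>> drive_tool(commands=[[[0,0,0,0],[0,0,0,0],[0,0,0,0]]], fingers=0.045)

```text
time_s: 10.72
position: [0.4634, -0.2765, 0.043]
ee_rot: [0.235, 0.972, -0.0, 0.0]
ft_force: [-0.4, -0.4, -0.5]
width: 0.527
```

>>> drive_tool(commands=[[[0,0,-0.01,0],[0,0,-0.04,0],[0,0,-0.09,0],[-0.05,0,-0.11,0],[-0.05,0,-0.11,0],[-0.05,0,-0.11,0]]])

```text
time_s: 11.48
position: [0.5074, -0.299, 0.153]
ee_rot: [0.235, 0.972, 0.0, -0.001]
ft_force: [-0.1, -0.0, -0.3]
width: 0.523
```

```bash
python3 - <<'E'
from h import *
c,W,M=cam("wrist");print(layer(W,.056,(.462,-.2756),.05)[0])
k=(abs(W[...,2]-.02)<.012)&(np.hypot(W[...,0]-.462,W[...,1]+.2756)<.05);p=W[k];print(k.sum())
p,y=avgpose(4)
tgo(p,y,.4825,.0135,.16,-.05,0,90)
E
```

```text
{'c': (0.4618, -0.2762), 'size': (49.8, 29.8), 'ang': -27.6, 'z': np.float64(0.0555), 'n': 2453, 'mean': array([ 0.4612, -0.2759])}
0
avg TCP [ 0.5065 -0.2984  0.1519] sd [0.0001 0.0001 0.0002] psi 62.79
shift 0.2084 0.2436 -0.0081 turn -0.4748 rows 5.1
```

>>> drive_tool(commands=[[[0.02,0.03,-0.01,0.16],[0.045,0.075,-0.01,0.34],[0.075,0.12,-0.01,0.52],[0.1,0.165,-0.01,0.7],[0.125,0.2,-0.01,0.88],[0.141,0.222,-0.01,1.06],[0.141,0.222,-0.01,1.096],[0.141,0.222,-0.01,1.096]]], fingers=0.066)

```text
time_s: 12.72
position: [0.4839, -0.038, 0.1631]
ee_rot: [0.706, 0.708, -0.0, 0.0]
ft_force: [0.0, 0.5, -0.7]
width: 0.774
```

```bash
python3 - <<'E'
from h import *
p,y=avgpose(3)
c,W,M=cam("wrist");L=layer(W,.06,(.4825,.0135),.045)[0];print(L)
for z in(.044,.028): print(z,layer(W,z,(.4825,.0135),.065)[0])
tgo(p,y,*L["c"],.0675,0,0,0)
E
```

```text
avg TCP [ 0.4841 -0.0383  0.1632] sd [0.0001 0.0002 0.    ] psi 0.05
{'c': (0.4837, 0.0147), 'size': (53.6, 53.3), 'ang': -87.9, 'z': np.float64(0.0595), 'n': 3576, 'mean': array([0.484 , 0.0152])}
0.044 {'c': (0.4831, 0.0137), 'size': (62.2, 62.1), 'ang': 8.3, 'z': np.float64(0.0434), 'n': 1760, 'mean': array([0.4812, 0.0163])}
0.028 {'c': (0.5261, 0.0169), 'size': (60.2, 20.9), 'ang': -81.7, 'z': np.float64(0.0275), 'n': 1171, 'mean': array([0.5243, 0.0172])}
shift 0.053 -0.0003 0.0957 turn 0.0009 rows 0.8
```

>>> drive_tool(commands=[[[0.053,-0.0003,0.03,0],[0.053,-0.0003,0.06,0],[0.053,-0.0003,0.08,0],[0.053,-0.0003,0.095,0],[0.053,-0.0003,0.108,0],[0.053,-0.0003,0.116,0],[0.053,-0.0003,0.118,0],[0.053,-0.0003,0.118,0]]])

```text
time_s: 13.92
position: [0.4841, 0.0154, 0.0455]
ee_rot: [0.707, 0.707, 0.0, 0.0]
ft_force: [0.3, 0.4, 0.2]
width: 0.774
```

>>> drive_tool(commands=[[[0,0,0,0],[0,0,0,0],[0,0,0,0],[0,0,0,0],[0,0,0,0]]], fingers=0.04)

```text
time_s: 14.55
position: [0.4848, 0.0154, 0.0464]
ee_rot: [0.707, 0.707, 0.001, 0.001]
ft_force: [-0.3, 0.3, 6.3]
width: 0.599
```

```bash
python3 - <<'E'
from h import *
p,y=avgpose(2);print(r.get_state()["width"])
tgo(p,y,.6208,.1532,.165,.06)
E
```

```text
avg TCP [0.4848 0.0154 0.0464] sd [0. 0. 0.] psi 0.01
0.5991251572152613
shift 0.0778 0.136 -0.1186 turn None rows 2.5
```

>>> drive_tool(commands=[[[0,0,-0.015,0],[0,0,-0.05,0],[0,0,-0.1,0],[0.03,0.05,-0.12,0],[0.06,0.1,-0.12,0],[0.078,0.136,-0.12,0],[0.078,0.136,-0.12,0],[0.078,0.136,-0.12,0]]])

```text
time_s: 15.65
position: [0.6185, 0.0933, 0.1648]
ee_rot: [0.707, 0.707, -0.001, -0.001]
ft_force: [-1.3, -0.3, 0.1]
width: 0.6
```

```bash
python3 - <<'E'
from h import *
p,y=avgpose(3)
c,W,M,T,Q,j=hover("round",.056,(.6208,.1532),.04,"r1");held(Q,-.0133,lim=.0255)
for b in(-.0138,):
    k=(abs(Q[...,2]-b)<.003)&(np.hypot(Q[...,0],Q[...,1])<.035);q=Q[k];print("lid x far",np.percentile(q[:,0],[1,99.5]).round(4),"z",np.median(q[:,2]))
tgo(p,y,*j["c"],.0756)
E
```

```text
avg TCP [0.6184 0.0931 0.1648] sd [0.0001 0.0002 0.0001] psi -0.01
round {'c': (0.6217, 0.1543), 'size': (53.1, 52.8), 'ang': -29.1, 'z': np.float64(0.055), 'n': 1207, 'mean': array([0.622, 0.155])}
 b -0.022 293; b -0.02 267; b -0.018 252; b -0.016 281; b -0.014 7213; b -0.012 7502; b -0.01 338; b -0.008 265; b -0.006 208;
TCP [0.6186 0.0929 0.1652] w 0.602998060377173
held c -1.1 0.0 size 54.8 51.0 ang 0.0 xrange [-0.0272  0.026 ] z -0.013
  tilt fit [ 0.0025  0.0009 -0.013 ]
lid x far [-0.0258  0.0255] z -0.012972388772405821
shift 0.0612 0.0033 0.0892 turn None rows 1.0
```

View pics/r1.png

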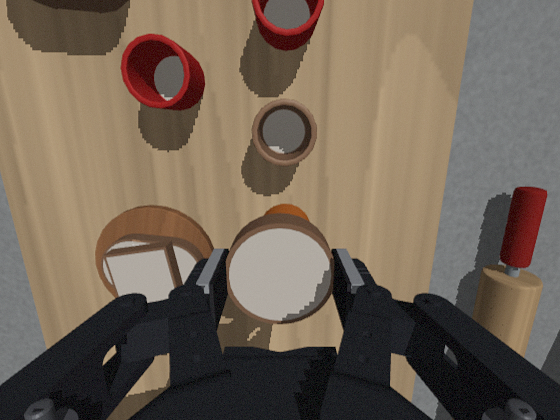

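Brown rim at (284,132) between the red jar (288,15) and the orange one, now under the held lid. Approaching to just above the rim.

>>> drive_tool(commands=[[[0.04,0.0033,0.03,0],[0.0618,0.0033,0.06,0],[0.0618,0.0033,0.085,0],[0.0618,0.0033,0.095,0],[0.0618,0.0033,0.098,0],[0.0618,0.0033,0.098,0],[0.0618,0.0033,0.098,0]]])

```text
time_s: 16.73
position: [0.6241, 0.1552, 0.0687]
ee_rot: [0.707, 0.707, 0.001, 0.001]
ft_force: [0.1, 0.0, -1.3]
width: 0.6
```

```bash
python3 - <<'E'
from h import *
p,y=avgpose(4)
c,W,M=cam("wrist");T=pose();Q=(W-T[:3,3])@T[:3,:3];ends(W,Q,.067,(.01,.045),.004)
for z in(.02,.03,.04,.065,.07):
    m=(abs(W[...,2]-z)<.005)&(np.hypot(Q[...,0],Q[...,1])<.04)&(Q[...,0]>.005)&(abs(Q[...,1])<.02)
    q=Q[m][:,:2]*1000
    if len(q)>20:
        A=np.c_[2*q,np.ones(len(q))];s=np.linalg.lstsq(A,(q**2).sum(1),rcond=None)[0];print(z,len(q),"circle",s[:2].round(2),np.sqrt(s[2]+s[0]**2+s[1]**2).round(2), "fixedR", (lambda f:f.x.round(2))(__import__("scipy.optimize",fromlist=["x"]).least_squares(lambda v:np.hypot(*(q-v).T)-27,[0,0],loss="soft_l1")))
tgo(p,y,.6217,.1543,.059,-.0006)
E
```

```text
avg TCP [0.6239 0.1552 0.0684] sd [0.0002 0.     0.0002] psi -0.02
lid far 0.0258 0.0263 jar far 0.0254 48 173
0.02 198 circle [-1.   -1.45] 26.51 fixedR [-1.54 -1.49]
0.03 233 circle [-1.12 -1.47] 26.61 fixedR [-1.55 -1.5 ]
0.04 272 circle [-1.05 -1.51] 26.56 fixedR [-1.54 -1.54]
0.065 225 circle [-0.86  0.04] 26.79 fixedR [-1.09  0.04]
0.07 447 circle [-0.85  0.04] 26.79 fixedR [-1.08  0.04]
shift -0.0003 -0.0022 0.0094 turn None rows 0.0
```

>>> drive_tool(commands=[[[-0.0004,-0.0017,0.003,0],[-0.0004,-0.0017,0.006,0],[-0.0004,-0.0017,0.0075,0],[-0.0004,-0.0017,0.0085,0],[-0.0004,-0.0017,0.0092,0],[-0.0004,-0.0017,0.0092,0]]])

```text
time_s: 17.73
position: [0.6212, 0.1549, 0.0585]
ee_rot: [0.707, 0.707, -0.0, -0.0]
ft_force: [-2.6, -0.3, 2.6]
width: 0.603
```

```bash
cat >> h.py <<'E'
def rounds(W,Q,zs,R=27):
    from scipy.optimize import least_squares as ls
    for z in zs:
        m=(abs(W[...,2]-z)<.005)&(np.hypot(Q[...,0],Q[...,1])<.04)&(Q[...,0]>.005)&(abs(Q[...,1])<.02);q=Q[m][:,:2]*1000
        if len(q)>20: print(z,len(q),ls(lambda v:np.hypot(*(q-v).T)-R,[0,0],loss="soft_l1").x.round(2))
E
python3 - <<'E'
from h import *
p,y=avgpose(3);s=r.get_state();print(s["ft_force"],s["width"])
c,W,M=cam("wrist");T=pose();Q=(W-T[:3,3])@T[:3,:3];rounds(W,Q,(.02,.03,.04,.06,.065))
E
```

```text
avg TCP [0.6212 0.1549 0.0585] sd [0. 0. 0.] psi 0.0
[-1.78665923 -1.08441503  6.09417395] 0.6015047958788066
0.02 227 [-1.14  0.67]
0.03 257 [-1.16  0.68]
0.04 318 [-1.16  0.7 ]
0.06 436 [-1.09 -0.09]
0.065 499 [-1.1  -0.13]
```

Centred within 0.8 mm with light contact (about 5 N). Releasing.

>>> drive_tool(commands=[[[0,0,0,0],[0,0,0,0],[0,0,0,0]]], fingers=0.066)

```text
time_s: 18.3
position: [0.6213, 0.1549, 0.0577]
ee_rot: [0.707, 0.707, 0.0, 0.0]
ft_force: [-0.1, -0.2, 0.6]
width: 0.773
```

>>> drive_tool(commands=[[[0,0,-0.01,0],[0,0,-0.04,0],[-0.02,0,-0.09,0],[-0.06,0,-0.105,0],[-0.06,0,-0.105,0],[-0.06,0,-0.105,0]]])

```text
time_s: 19.05
position: [0.621, 0.0952, 0.1629]
ee_rot: [0.707, 0.707, 0.0, -0.0]
ft_force: [-0.3, 0.0, -0.9]
width: 0.776
```

```bash
python3 - <<'E'
from h import *
c,W,M=cam("wrist");print(layer(W,.072,(.6217,.154),.04)[0])
p,y=avgpose(3)
tgo(p,y,.4831,.0137,.16,.055,0,8.3)
E
```

```text
{'c': (0.6212, 0.1537), 'size': (53.6, 53.4), 'ang': 0.1, 'z': np.float64(0.0715), 'n': 4034, 'mean': array([0.6214, 0.1547])}
avg TCP [0.6204 0.0957 0.1619] sd [0.0001 0.0001 0.0002] psi 0.04
shift -0.1363 -0.1295 0.0019 turn -0.1443 rows 3.0
```

>>> drive_tool(commands=[[[-0.03,-0.03,0,-0.03],[-0.07,-0.07,0,-0.08],[-0.11,-0.11,0,-0.13],[-0.136,-0.13,0,-0.144],[-0.136,-0.13,0,-0.144],[-0.136,-0.13,0,-0.144]]], fingers=0.075)

```text
time_s: 20.0
position: [0.4918, -0.0405, 0.163]
ee_rot: [0.654, 0.756, 0.0, 0.0]
ft_force: [0.3, 0.4, -0.3]
width: 0.877
```

```bash
python3 - <<'E'
from h import *
p,y=avgpose(3)
c,W,M=cam("wrist");L=layer(W,.044,(.4831,.0137),.055)[0];print(L)
print(layer(W,.028,(.4831,.0137),.065)[0])
tgo(p,y,*L["c"],.0265,0,0,8.3)
E
```

```text
avg TCP [ 0.4919 -0.0403  0.163 ] sd [0.0001 0.0001 0.    ] psi 8.3
{'c': (0.483, 0.0135), 'size': (62.2, 62.0), 'ang': 8.4, 'z': np.float64(0.0435), 'n': 5397, 'mean': array([0.4828, 0.0148])}
{'c': (0.5195, 0.009), 'size': (66.1, 33.3), 'ang': 75.0, 'z': np.float64(0.0274), 'n': 1205, 'mean': array([0.5235, 0.0154])}
shift 0.0546 -0.0011 0.1365 turn -0.0001 rows 0.9
```

>>> drive_tool(commands=[[[0.0546,-0.0011,0.03,0],[0.0546,-0.0011,0.065,0],[0.0546,-0.0011,0.095,0],[0.0546,-0.0011,0.112,0],[0.0546,-0.0011,0.125,0],[0.0546,-0.0011,0.134,0],[0.0546,-0.0011,0.136,0],[0.0546,-0.0011,0.136,0]]])

```text
time_s: 21.2
position: [0.4829, 0.0126, 0.0275]
ee_rot: [0.654, 0.756, 0.0, 0.0]
ft_force: [-0.2, -0.5, -0.2]
width: 0.877
```

>>> drive_tool(commands=[[[0,0,0,0],[0,0,0,0],[0,0,0,0],[0,0,0,0],[0,0,0,0]]], fingers=0.048)

```text
time_s: 21.82
position: [0.4838, 0.0126, 0.0283]
ee_rot: [0.654, 0.756, 0.001, 0.001]
ft_force: [0.9, -0.1, 5.8]
width: 0.703
```

```bash
python3 - <<'E'
from h import *
p,y=avgpose(2);print(r.get_state()["width"])
tgo(p,y,.642,-.171,.16,.065,0,-29.1)
E
```

```text
avg TCP [0.4837 0.0126 0.0283] sd [0. 0. 0.] psi 8.25
0.7087857176701191
shift -0.2561 0.0908 -0.1317 turn 0.6519 rows 4.3
```

>>> drive_tool(commands=[[[0,0,-0.015,0],[0,0,-0.05,0],[0,0,-0.1,0],[-0.05,0.018,-0.13,0.15],[-0.11,0.038,-0.132,0.3],[-0.165,0.058,-0.132,0.45],[-0.22,0.078,-0.132,0.6],[-0.256,0.091,-0.132,0.652]]])

```text
time_s: 22.92
position: [0.6095, -0.2299, 0.1591]
ee_rot: [0.863, 0.505, -0.0, 0.0]
ft_force: [-0.2, 0.4, -0.9]
width: 0.707
```

>>> drive_tool(commands=[[[0,0,0,0],[0,0,0,0]]])

```text
time_s: 23.18
position: [0.6082, -0.2267, 0.1585]
ee_rot: [0.862, 0.507, -0.0, -0.001]
ft_force: [0.9, 1.4, -2.0]
width: 0.704
```

```bash
python3 - <<'E'
from h import *
p,y=avgpose(3)
c,W,M,T,Q,j=hover("square",.046,(.642,-.171),.055,"s1")
held(Q,-.0155,lim=.0295,rad=.05)
tgo(p,y,*j["c"],.056,0,0,((j["ang"]+45)%90)-45)
E
```

```text
avg TCP [ 0.6082 -0.2264  0.1586] sd [0.0001 0.0003 0.0001] psi -29.07
square {'c': (0.644, -0.1701), 'size': (62.2, 62.1), 'ang': -27.1, 'z': np.float64(0.0452), 'n': 1861, 'mean': array([ 0.645 , -0.1684])}
 b -0.022 299; b -0.02 308; b -0.018 382; b -0.016 13587; b -0.014 11840; b -0.012 407; b -0.01 301; b -0.008 249; b -0.006 232;
TCP [ 0.6086 -0.2261  0.159 ] w 0.7042202373862072
held c 0.9 -0.0 size 63.3 59.0 ang 0.0 xrange [-0.0298  0.0323] z -0.0151
  tilt fit [ 0.0012  0.0005 -0.0151]
shift 0.0666 0.0039 0.1026 turn -0.0343 rows 1.1
```

View pics/s1.png

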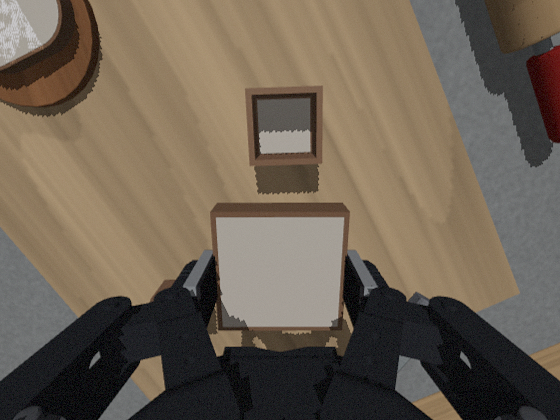

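The square lid is held at (280,265) and its jar at (285,125) is fully visible, about 2° rotated. Approaching.

>>> drive_tool(commands=[[[0.04,0.0039,0.03,-0.02],[0.0654,0.0039,0.06,-0.034],[0.0654,0.0039,0.085,-0.034],[0.0654,0.0039,0.098,-0.034],[0.0654,0.0039,0.1026,-0.034],[0.0654,0.0039,0.1026,-0.034],[0.0654,0.0039,0.1026,-0.034]]])

```text
time_s: 24.25
position: [0.6453, -0.173, 0.0579]
ee_rot: [0.853, 0.521, 0.001, 0.001]
ft_force: [0.7, 0.4, -1.0]
width: 0.703
```

```bash
python3 - <<'E'
from h import *
p,y=avgpose(3)
c,W,M=cam("wrist");T=pose();Q=(W-T[:3,3])@T[:3,:3]
ends(W,Q,.062,(.008,.036),.02,.015)
for z0,z1 in((.008,.038),(.058,.068)):
    m=(abs(Q[...,1])<.04)&(Q[...,0]>.02)&(Q[...,0]<.045)&(W[...,2]>z0)&(W[...,2]<z1);q=Q[m]
    print("y range",np.percentile(q[:,1],[1,99]).round(4),"slope deg",np.degrees(np.polyfit(q[:,1],q[:,0],1)[0]).round(2))
tgo(p,y,.644,-.1701,.0468,.0012,0,-27.1)
E
```

```text
avg TCP [ 0.6453 -0.1729  0.0579] sd [0.0001 0.0001 0.0001] psi -27.18
lid far 0.0321 0.0324 jar far 0.0328 287 633
y range [-0.0323  0.0284] slope deg 0.01
y range [-0.0302  0.0305] slope deg 0.05
shift 0.0007 -0.0024 0.0111 turn -0.0014 rows 0.0
```

>>> drive_tool(commands=[[[0.0007,-0.002,0.004,0],[0.0007,-0.002,0.007,0],[0.0007,-0.002,0.0088,0],[0.0007,-0.002,0.01,0],[0.0007,-0.002,0.0108,0],[0.0007,-0.002,0.0108,0]]])

```text
time_s: 25.2
position: [0.6429, -0.1707, 0.0463]
ee_rot: [0.853, 0.521, -0.0, -0.0]
ft_force: [-3.6, 1.0, 4.1]
width: 0.706
```

```bash
cat >> h.py <<'E'
def walls(W,Q,bands,x0=.02,x1=.045,ym=.045):
    for z0,z1 in bands:
        m=(abs(Q[...,1])<ym)&(Q[...,0]>x0)&(Q[...,0]<x1)&(W[...,2]>z0)&(W[...,2]<z1);q=Q[m]
        print("x",np.median(q[:,0]).round(4),"y range",np.percentile(q[:,1],[1,99]).round(4),"slope deg",np.degrees(np.polyfit(q[:,1],q[:,0],1)[0]).round(2))
E
python3 - <<'E'
from h import *
p,y=avgpose(3);print(r.get_state()["ft_force"])
c,W,M=cam("wrist");T=pose();Q=(W-T[:3,3])@T[:3,:3];walls(W,Q,((.008,.038),(.05,.058)))
E
```

```text
avg TCP [ 0.643  -0.1707  0.0463] sd [0. 0. 0.] psi -27.15
[-2.85730858  0.98220142  6.07248622]
x 0.032 y range [-0.0298  0.031 ] slope deg 0.0
x 0.0321 y range [-0.0306  0.0304] slope deg 0.12
```

Aligned within 0.7 mm. Releasing.

>>> drive_tool(commands=[[[0,0,0,0],[0,0,0,0],[0,0,0,0]]], fingers=0.075)

```text
time_s: 25.78
position: [0.643, -0.1708, 0.0453]
ee_rot: [0.853, 0.521, 0.0, 0.0]
ft_force: [0.5, -0.2, 0.0]
width: 0.878
```

>>> drive_tool(commands=[[[0,0,-0.01,0],[0,0,-0.04,0],[-0.02,0,-0.09,0],[-0.06,0,-0.11,0],[-0.06,0,-0.11,0],[-0.06,0,-0.11,0]]])

```text
time_s: 26.52
position: [0.6153, -0.2238, 0.1556]
ee_rot: [0.854, 0.521, 0.0, -0.0]
ft_force: [-0.9, -0.2, -0.4]
width: 0.878
```

```bash
python3 - <<'E'
from h import *
c,W,M=cam("wrist");print(layer(W,.062,(.644,-.1701),.055)[0])
p,y=avgpose(3)
c,W,M=cam("top");L=layer(W,.028,(.484,.013),.065)[0];print(L);print(layer(W,.05,(.444,.29),.07)[0])
tgo(p,y,*L["c"],.16,.055,0,(L["ang"]%180)-90)
E
```

```text
{'c': (0.6439, -0.1697), 'size': (62.2, 61.3), 'ang': -27.2, 'z': np.float64(0.0615), 'n': 6694, 'mean': array([ 0.6444, -0.1687])}
avg TCP [ 0.6151 -0.223   0.1544] sd [0.     0.0002 0.0003] psi -27.12
{'c': (0.4867, 0.0142), 'size': (101.7, 66.0), 'ang': -5.6, 'z': np.float64(0.0288), 'n': 569, 'mean': array([0.4866, 0.0141])}
{'c': (0.4415, 0.2899), 'size': (103.5, 66.9), 'ang': -7.2, 'z': np.float64(0.0502), 'n': 176, 'mean': array([0.4403, 0.2913])}
shift 0.1728 -0.1712 -0.0056 turn -1.9465 rows 3.9
```

>>> drive_tool(commands=[[[0.015,-0.03,-0.005,0.17],[0.035,-0.075,-0.005,0.35],[0.058,-0.12,-0.005,0.53],[0.08,-0.165,-0.005,0.71],[0.1,-0.21,-0.005,0.89],[0.12,-0.25,-0.005,1.07],[0.13,-0.278,-0.005,1.195],[0.13,-0.278,-0.005,1.195]]], fingers=0.08)

```text
time_s: 27.78
position: [0.4259, 0.02, 0.1599]
ee_rot: [0.999, -0.047, -0.001, -0.0]
ft_force: [1.0, -0.4, 0.2]
width: 0.936
```

>>> drive_tool(commands=[[[0,0,0,0],[0,0,0,0]]])

```text
time_s: 28.02
position: [0.4285, 0.0178, 0.1608]
ee_rot: [0.999, -0.049, 0.0, 0.0]
ft_force: [0.4, -0.7, -1.3]
width: 0.936
```

```bash
python3 - <<'E'
from h import *
p,y=avgpose(3);print(r.get_state()["joints"])
c,W,M=cam("wrist");L=layer(W,.028,(.4865,.0142),.07)[0];print(L)
cv2.imwrite("pics/o1.png",c["image"][...,::-1])
tgo(p,y,*L["c"],.0095,0,0,(L["ang"]%180)-270)
E
```

```text
avg TCP [0.4283 0.0178 0.1608] sd [0.0001 0.     0.0001] psi -95.65
[-1.22371027e-01 -1.41206382e-01  2.12331666e+00 -8.98307667e-05
  1.15946183e+00  1.54735267e+00]
{'c': (0.4859, 0.0152), 'size': (103.0, 66.1), 'ang': -6.0, 'z': np.float64(0.0275), 'n': 7570, 'mean': array([0.4881, 0.015 ])}
shift 0.0575 -0.0031 0.1513 turn 0.0061 rows 0.9
```

View pics/o1.png

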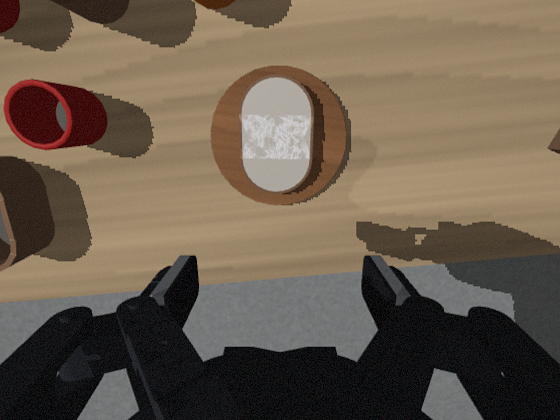

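>>> drive_tool(commands=[[[0.0575,-0.0031,0.03,0.006],[0.0575,-0.0031,0.07,0.006],[0.0575,-0.0031,0.105,0.006],[0.0575,-0.0031,0.125,0.006],[0.0575,-0.0031,0.138,0.006],[0.0575,-0.0031,0.147,0.006],[0.0575,-0.0031,0.15,0.006],[0.0575,-0.0031,0.15,0.006]]])

```text
time_s: 29.22
position: [0.4856, 0.0158, 0.0111]
ee_rot: [0.999, -0.052, 0.001, 0.0]
ft_force: [0.3, -0.2, 0.1]
width: 0.936
```

>>> drive_tool(commands=[[[0,0,0,0],[0,0,0,0],[0,0,0,0],[0,0,0,0],[0,0,0,0]]], fingers=0.052)

```text
time_s: 29.85
position: [0.4864, 0.0158, 0.0119]
ee_rot: [0.999, -0.052, 0.001, 0.0]
ft_force: [-1.6, -1.1, 6.1]
width: 0.748
```

```bash
python3 - <<'E'
from h import *
p,y=avgpose(2);print(r.get_state()["width"])
tgo(p,y,.443,.2905,.16,.1,0,-97)
E
```

```text
avg TCP [0.4864 0.0158 0.0119] sd [0. 0. 0.] psi -95.96
0.7518772594609506
shift -0.1717 -0.2705 -0.1481 turn 0.0181 rows 5.1
```

>>> drive_tool(commands=[[[0,0,-0.015,0],[0,0,-0.05,0],[0,0,-0.1,0],[-0.025,-0.045,-0.14,0.01],[-0.06,-0.095,-0.148,0.018],[-0.095,-0.145,-0.148,0.018],[-0.13,-0.195,-0.148,0.018],[-0.155,-0.24,-0.148,0.018]]])

```text
time_s: 30.95
position: [0.3537, 0.272, 0.1589]
ee_rot: [0.998, -0.061, -0.0, -0.0]
ft_force: [0.9, 0.7, -2.3]
width: 0.751
```

>>> drive_tool(commands=[[[-0.017,-0.031,0,0],[-0.017,-0.031,0,0],[-0.017,-0.031,0,0],[-0.017,-0.031,0,0]]])

```text
time_s: 31.45
position: [0.343, 0.3026, 0.1585]
ee_rot: [0.998, -0.062, -0.0, 0.0]
ft_force: [-0.5, -0.8, -2.3]
width: 0.755
```

```bash
python3 - <<'E'
from h import *
p,y=avgpose(3);print(r.get_state()["joints"].round(2) if hasattr(r.get_state()["joints"],"round") else r.get_state()["joints"])
c,W,M,T,Q,j=hover("oval",.05,(.443,.2905),.07,"o2")
held(Q,-.0158,lim=.0315,rad=.065)
tgo(p,y,*j["c"],.06,0,0,(j["ang"]%180)-270)
E
```

```text
avg TCP [0.3431 0.3026 0.1585] sd [0.0001 0.     0.    ] psi -97.1
[ 0.57 -0.07  2.06 -0.    1.15  2.26]
oval {'c': (0.4414, 0.2918), 'size': (104.1, 67.3), 'ang': -4.8, 'z': np.float64(0.0492), 'n': 2708, 'mean': array([0.447 , 0.2913])}
 b -0.022 309; b -0.02 299; b -0.018 1491; b -0.016 22074; b -0.014 10151;
TCP [0.3431 0.3029 0.1586] w 0.744986371933248
held c 5.0 0.0 size 93.8 63.0 ang 0.0 xrange [-0.0398  0.0513] z -0.0156
  tilt fit [ 0.0012 -0.0015 -0.0156]
shift 0.0989 -0.0014 0.0985 turn -0.0401 rows 1.6
```

View pics/o2.png

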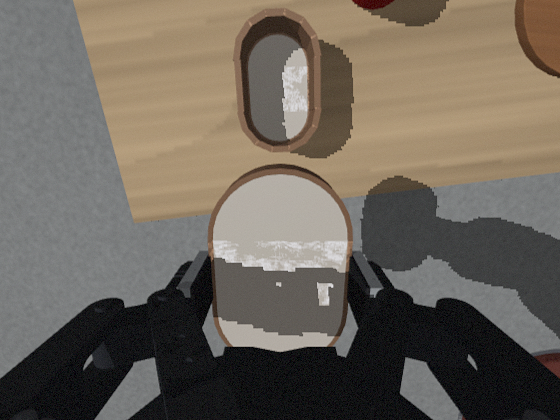

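```bash
cat >> h.py <<'E'
def stadium(q,x0,off):
    "fit centre & yaw of 104x66 stadium (m, world xy) with mean sdf = off"
    from scipy.optimize import least_squares as ls
    q=np.asarray(q)*1000
    def f(v):
        a=v[2];d=q-v[:2];u=d@[np.cos(a),np.sin(a)];w=d@[-np.sin(a),np.cos(a)]
        return np.hypot(np.maximum(abs(u)-19,0),w)-33-off
    s=ls(f,[x0[0]*1000,x0[1]*1000,np.radians(x0[2])],loss="soft_l1")
    return s.x[:2].round(2),np.degrees(s.x[2]).round(2),"res",np.abs(s.fun).mean().round(2)
E
python3 - <<'E'
from h import *
c,W,M=cam("wrist");T=pose();Q=(W-T[:3,3])@T[:3,:3]
j,k=layer(W,.0495,(.443,.2905),.07,.003);print(j);print(stadium(W[k][:,:2],(.4414,.2905,-6),-2.5))
# outline of region only
h=cv2.convexHull((W[k][:,:2]*1000).astype(np.float32))[:,0]/1000;print(stadium(h,(.4414,.2905,-6),-.3))
k=(abs(Q[...,2]+.0156)<.003)&(abs(Q[...,0])<.065)&(abs(Q[...,1])<.04)&(Q[...,0]>.02)
q=Q[k][:,:2];h=cv2.convexHull((q*1000).astype(np.float32))[:,0]/1000;h=h[h[:,0]>.022];print("held",stadium(h,(0,0,0),-.3))
E
```

```text
{'c': (0.4414, 0.2916), 'size': (104.0, 67.2), 'ang': -5.0, 'z': np.float64(0.0492), 'n': 2619, 'mean': array([0.4465, 0.291 ])}
(array([441.19, 291.66]), np.float64(-4.75), 'res', np.float64(1.37))
(array([441.3 , 291.63]), np.float64(-4.61), 'res', np.float64(0.69))
held (array([0.23, 1.09]), np.float64(-1.82), 'res', np.float64(0.06))
```

```bash
python3 - <<'E'
from h import *
p,y=avgpose(3);tgo(p,y,.4412,.2917,.062,-.0003,0,-94.7)
E
```

```text
avg TCP [0.343  0.3031 0.1586] sd [0.     0.0001 0.    ] psi -97.06
shift 0.0991 -0.0007 0.0966 turn -0.0412 rows 1.6
```

>>> drive_tool(commands=[[[0.045,-0.0005,0.02,-0.02],[0.09,-0.0007,0.045,-0.041],[0.099,-0.0007,0.075,-0.041],[0.099,-0.0007,0.09,-0.041],[0.099,-0.0007,0.0966,-0.041],[0.099,-0.0007,0.0966,-0.041],[0.099,-0.0007,0.0966,-0.041]]])

```text
time_s: 32.72
position: [0.4415, 0.2929, 0.0632]
ee_rot: [0.999, -0.04, 0.001, -0.001]
ft_force: [0.2, 0.4, -1.4]
width: 0.752
```

```bash
cat >> h.py <<'E'
def ovals(W,Q,bands):
    from scipy.optimize import least_squares as ls
    for z0,z1 in bands:
        m=(abs(Q[...,1])<.045)&(Q[...,0]>.022)&(Q[...,0]<.065)&(W[...,2]>z0)&(W[...,2]<z1);q=Q[m][:,:2]
        print(z0,len(q),"x max",np.percentile(q[:,0],99).round(4),"y rng",np.percentile(q[:,1],[1,99]).round(4),stadium(q,(0,0,0),0))
E
python3 - <<'E'
from h import *
p,y=avgpose(3)
c,W,M=cam("wrist");T=pose();Q=(W-T[:3,3])@T[:3,:3];ovals(W,Q,((.008,.044),(.064,.073)))
tgo(p,y,.4412,.2917,.0503,-.0003,0,-94.7)
E
```

```text
avg TCP [0.4416 0.2928 0.0633] sd [0.0001 0.     0.    ] psi -94.62
0.008 418 x max 0.0518 y rng [-0.0197  0.0214] (array([-0.02,  0.61]), np.float64(0.76), 'res', np.float64(0.23))
0.064 218 x max 0.0519 y rng [-0.022   0.0227] (array([-0.24,  0.88]), np.float64(-1.98), 'res', np.float64(0.07))
shift -0.0 0.0012 0.013 turn 0.0015 rows 0.0
```

>>> drive_tool(commands=[[[0,0.0009,0.005,0],[0,0.0009,0.009,0],[0,0.0009,0.011,0],[0,0.0009,0.012,0],[0,0.0009,0.0128,0],[0,0.0009,0.0128,0]]])

```text
time_s: 33.67
position: [0.4408, 0.2912, 0.0499]
ee_rot: [0.999, -0.041, -0.001, 0.0]
ft_force: [-3.4, -1.7, 4.3]
width: 0.752
```

```bash
python3 - <<'E'
from h import *
p,y=avgpose(3);print(r.get_state()["ft_force"])
c,W,M=cam("wrist");T=pose();Q=(W-T[:3,3])@T[:3,:3];ovals(W,Q,((.008,.044),(.053,.062)))
E
```

```text
avg TCP [0.4408 0.2912 0.0499] sd [0. 0. 0.] psi -94.65
[-3.99144076 -1.85566065  5.97166022]
0.008 502 x max 0.0526 y rng [-0.021  0.02 ] (array([0.84, 1.87]), np.float64(-7.44), 'res', np.float64(0.22))
0.053 241 x max 0.0518 y rng [-0.0224  0.0224] (array([-0.3 ,  0.74]), np.float64(-0.93), 'res', np.float64(0.07))
```

Within about 1 mm in light contact. Releasing and checking.

>>> drive_tool(commands=[[[0,0,0,0],[0,0,0,0],[0,0,0,0]]], fingers=0.08)

```text
time_s: 34.25
position: [0.4413, 0.2914, 0.0492]
ee_rot: [0.999, -0.041, 0.0, -0.0]
ft_force: [-0.4, 0.1, 0.2]
width: 0.936
```

>>> drive_tool(commands=[[[0,0,-0.01,0],[0,0,-0.04,0],[-0.02,0,-0.09,0],[-0.06,0,-0.12,0],[-0.08,0,-0.15,0],[-0.08,0,-0.15,0],[-0.08,0,-0.15,0]]])

```text
time_s: 35.12
position: [0.3614, 0.2977, 0.1991]
ee_rot: [0.999, -0.041, 0.0, -0.0]
ft_force: [0.2, -0.6, -0.1]
width: 0.933
```

```bash
python3 - <<'E'
from h import *
T=pose();c,W,M=cam("wrist");j,k=layer(W,.066,(.4412,.2917),.07,.004);print("lid",j)
h=cv2.convexHull((W[k][:,:2]*1000).astype(np.float32))[:,0]/1000;print(stadium(h,(.4414,.2905,-6),-.3))
p=W[k];print("tilt",np.linalg.lstsq(np.c_[p[:,:2]-p[:,:2].mean(0),np.ones(len(p))],p[:,2],rcond=None)[0].round(4))
# visible jar walls below lid
m=(W[...,2]>.01)&(W[...,2]<.044)&(np.hypot(W[...,0]-.4412,W[...,1]-.2917)<.062);print(m.sum(), stadium(W[m][:,:2],(.4412,.2917,-5),0) if m.sum()>50 else "")
cv2.imwrite("pics/end_w.png",c["image"][...,::-1])
c,W,M=cam("top");cv2.imwrite("pics/end_top.png",cv2.resize(c["image"][100:270,100:440,::-1],None,fx=2.3,fy=2.3,interpolation=2))
for n,z,q in(("mug",.085,(.628,.389)),("flask",.115,(.363,-.479)),("narrow",.056,(.462,-.276)),("round",.072,(.621,.154)),("sq",.062,(.644,-.17)),("oval",.066,(.441,.291))): print(n,layer(W,z,q,.065)[0])
E
```

```text
lid {'c': (0.4412, 0.2909), 'size': (103.5, 66.0), 'ang': -5.6, 'z': np.float64(0.0655), 'n': 8081, 'mean': array([0.4433, 0.2907])}
(array([441.17, 290.96]), np.float64(-4.81), 'res', np.float64(0.14))
tilt [ 0.0002 -0.0017  0.0655]
0 
mug {'c': (0.6255, 0.3861), 'size': (74.7, 73.7), 'ang': 54.7, 'z': np.float64(0.0852), 'n': 112, 'mean': array([0.6241, 0.3877])}
flask {'c': (0.3626, -0.4778), 'size': (24.8, 24.5), 'ang': 36.9, 'z': np.float64(0.1149), 'n': 67, 'mean': array([ 0.3632, -0.4774])}
narrow {'c': (0.4631, -0.2768), 'size': (49.4, 30.0), 'ang': -27.8, 'z': np.float64(0.0564), 'n': 154, 'mean': array([ 0.4629, -0.2762])}
round {'c': (0.6225, 0.1521), 'size': (52.3, 51.9), 'ang': 89.9, 'z': np.float64(0.0725), 'n': 237, 'mean': array([0.6218, 0.1523])}
sq {'c': (0.6442, -0.1706), 'size': (62.9, 61.6), 'ang': -27.5, 'z': np.float64(0.0624), 'n': 380, 'mean': array([ 0.644 , -0.1707])}
oval {'c': (0.4413, 0.2897), 'size': (102.9, 67.2), 'ang': -3.6, 'z': np.float64(0.0667), 'n': 620, 'mean': array([0.4411, 0.2893])}
```

View pics/end_top.png

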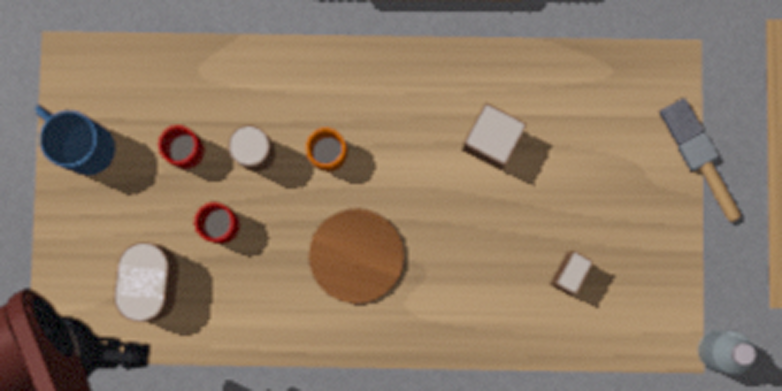

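View pics/end_w.png

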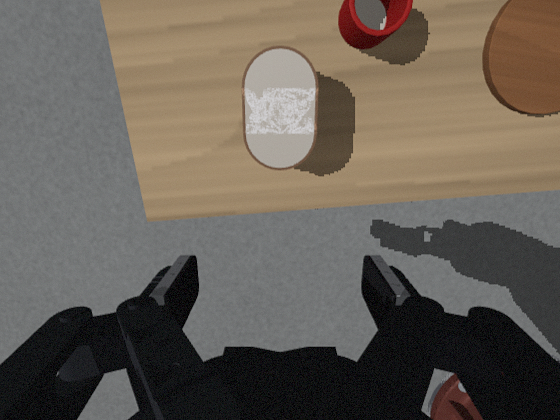

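All four lids sit flat on their jars. In the top crop they are round (250,148), square (497,133), narrow (575,272) and oval (143,282). The mug and bottle haven't moved. Handing in.

```bash
python3 -c "
from workcell import r
print(r.sign_off())"
```

```text
the job is handed in; nothing more can be done
None
```

All four lids are on their matching jars, taken off the stack from the top down, and the job was handed in at about 35 s of the 99 s allowed. No lid was dropped or touched the table. Each was lowered until it just met the rim, at about 4–7 N, and only then let go.

These are my last checks of each lid against its jar's position measured just before placing:

| Lid | Centre offset | Turn offset |
|---|---|---|
| Narrow | about 0.6 mm | under 1° |
| Round | about 0.8 mm | does not matter |
| Square | about 0.4 mm | 0.1° |
| Oval | about 0.7 mm | about 0.1° |

- **Flatness:** all four lid tops are at the expected height within 1 mm. I fitted the tilt only for the oval lid, and it was under 0.2%.
- **Bystanders:** the mug and bottle stand where they were, within measurement noise of about 3 mm. The red and orange look-alike jars were left alone.
- **Narrow lid:** it first touched down 1.7 mm off along its length. I lifted it 4 mm, shifted it and set it down again before letting go.
- **Where readings disagreed:** the oval jar's angle varied with the method, from about -4.6° to -7.2°; I used -4.7° from the close wrist-camera fit. With the oval lid resting on the rim, a rough reading of the jar's visible end showed about 1 mm of offset.

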